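# Lid and latch the pattern-disc canister

### The arm

A 6-joint arm with a two-finger parallel gripper is mounted at the origin on the work surface. World frame = base frame: x ahead of the robot, y to its left, z up, the work surface at z = 0. Lengths are in m, angles in rad, forces in N, time in s.
With the tool pointing down it reaches from about 0.25 to 0.8 m from the base axis. Payload 8.5 kg.
Tool frame: the origin (TCP) lies between the finger pads; the fingertips stand 19 mm ahead of it and the grasp point (between the pads) is the TCP; z points along the fingers, y is the line along which they close (so a half turn about z gives the same grasp; the last joint's range is limited). The gripper opens to 85 mm and grips with 20 to 120 N. Pads are 22 mm wide; open, the fingers measure 114 mm over their backs; the gripper's body (76 mm by 85 mm) begins 54 mm behind the grasp point. The pads swing forward as they close: fully open they stand 13 mm farther back than shut.
Start: joints at [-1.247, 0.238, -0.013, 1.319, 0, 1.571], TCP at [0.167, -0.498, 0.25] pointing down, gripper open.
Joint ranges: [-2.66, 2.66], [-1.03, 1.9], [-1.14, 1.46], [-1.82, 2.27], [-1.45, 1.34], [-3.14, 3.14]. Speed limits (rad/s): [2.22, 2.22, 2.79, 3.14, 3.14, 3.14].

### API

Orientations are given as [roll, pitch, yaw] about the fixed x, y, z axes, in that order (R = Rz(yaw) Ry(pitch) Rx(roll)).
In Python, from workcell import r gives the robot as it stands. The module is installed in compiled form; this text tells all that it offers.
- The arm moves only by the tool step_arm, never from a script. Its arguments are lists of equal length, an entry for each row: "linear": the shift along the tool's x, y, z in mm, a list of three; "twist": the turn about the tool's z in rad; "grip": the finger opening in mm, from 0 to 85.4. A call has 1 to 20 rows; each row shifts and turns the commanded pose from where the row before left it, along the tool's axes as they then stand; what a row does not reach is not made up. A row lasts 1/12 s, in which the tool goes at most 41.7 mm and 7.16 degrees, less where a joint would pass 70% of its speed; a pose out of reach is approached as far as the arm can. A call with a gripper value outside its range is refused whole. The fingers move at their own pace and stop on an object; "newtons" is the grip in N (left out, the last holds). Time passes only in rows, so rows that do not move let the fingers close. It gives the time, the measured TCP pose, the force, the opening and the grip force at its end, in the units of the state.
- r.get_state(): the state, without advancing time (a new reading comes with each control period).
- r.snapshot(name): name is "scene" or "side" or "wrist"; returns a dict with "frame" (384x512x3 uint8, blue, green, red), "mtx" (3x3 intrinsics, pixels), "xyz" and "orientation" of the camera in the world; the wrist camera has in their place "T_tool_cam" (4x4, takes a point from camera to tool coordinates, whose origin is the TCP and whose axes are the flange's). Camera axes: x right, y down, z forward; pixel columns grow to the right and rows downward; lengths in m; the calibration is good to about 2 mm. A picture is of the moment at which its call begins: read the wrist's pose just before it. There is no depth.
- r.finish_job(): hands the job in; it is judged then, once.
The state is a dict: "t": time; "qpos": joint angles; "qvel": joint speeds; "effort": joint torques, N m; "position": TCP position; "tool_rot": TCP orientation; "force": force on the tool from outside, world axes, zero at the start; "torque": the same for the moment, N m; "gripper_width": finger opening in m; "gripper_force": force on a finger pad.
Only numpy, scipy, OpenCV 4.12 (cv2) and the standard library are available. Lean on these libraries where they do the work, as an engineer would, in place of code of your own. Each camera call takes 0.05 s, during which the arm holds its last target. There are 200 camera calls.

### The job

Put the loose lid on the round canister: nobody knows how the notches in its rim are turned, so turn the lid on the rim until its three lugs drop into them and it lies home and level, then fold the canister's latch down over its edge. Do not press or drop the lid with more than 60 N, and leave the other things where they are.

Things in the scene. Friction and masses are not known exactly. Their poses are not given: they have to be found in the camera images.
- lid: Loose aluminium lid: disc 124 mm across, 5 mm thick; black bar knob upright in the middle of its top (50 mm along lid x, 14 mm along y, top 37 mm above origin); three lugs below at 0, 120, 240 deg from x (10 mm wide tangentially, radius 48-57 mm, 8 mm deep). Origin: centre of disc underside, z up. Starts upright on the ledge on its lugs. 0.13-0.25 kg.
- canister: Fixed round aluminium canister, 126 mm across, open; origin: centre of foot on the ledge; latch on its -x side. In its mouth a flat dark collar (radius 44-59 mm, top at 90 mm) with three through notches 15 mm wide, 120 deg apart. The collar is stiff and its angle is random and not measured: feel for it. Lugs on the collar hold the lid 8 mm high; a 120 deg sweep must find the notches.
- canister_rim (a point): Centre of the canister's mouth, level with the collar's top, 90 mm above the ledge; z up. The seated lid has its origin here.
- latch (a joint): Steel latch tab, 36 x 24 x 5 mm, on a level hinge along canister y, 70 mm from the canister axis on its -x side, 98.5 mm above the ledge. 0 = closed, level over the lid's edge, pointing to the axis, 1 mm above a seated lid; pi/2 = upright; starts near 2, leaning outward. Stays where left; about 1.5 N at the tip moves it. Cannot close over a lid that is not home.
- latch_tip (a point): Middle of the free end of the latch tab, 36 mm from its hinge.
- saucer: Green ceramic saucer, 124 mm across, 18 mm high; origin under its centre. Leave alone.
- fork: Stainless dessert fork lying flat, 157 mm long, 4 mm thick; origin at its middle on the ledge. Leave alone.
- tin: Closed round tin, 100 mm across, 60 mm high; origin under its centre. Leave alone.
- cookie_press: Upright steel cookie press with a squeeze lever, 68 mm foot, 225 mm high; origin under its centre. Leave alone.
- trays: Stack of clear acrylic trays, 200 by 130 mm, 73 mm high; origin under its centre. Leave alone.
- jar: Closed glass jar, 60 mm across, 95 mm high; origin under its centre. Leave alone.

How it is judged:
By the outcome, as a careful person would: the job done as asked, in the order asked, and still so for the second after the job is handed in, with the robot touching nothing.
It also fails if it takes over 72 s, if anything falls off the work surface, if the arm or the gripper's body presses on something with over 40 N, if the wrist force passes 120 N, or if a joint passes its speed limit or range.

## Working session

There is one attempt and no reset: what is moved stays moved. The work goes in short steps, Python scripts to look and compute and a tool call to move; the robot and the scene stay as the last step left them, time stands still between calls to the robot, and variables do not carry over. Pictures are saved under pics/ and viewed, at most 10 in all, crops included, and the job is handed in when it is done.

Besides the shell and the picture viewer there is one more tool, called after ">>>" as name(argument=value, ...) on one line, values as JSON. step_arm: Moves the arm, as the interface text tells. Its arguments: {"type":"object","properties":{"linear":{"type":"array","items":{"type":"array","items":{"type":"number"}}},"twist":{"type":"array","items":{"type":"number"}},"grip":{"type":"array","items":{"type":"number"}},"newtons":{"type":"number"}},"required":["linear","twist","grip"]}

```bash
mkdir -p pics
cat > h.py <<'E'
import numpy as np, cv2
from scipy.spatial.transform import Rotation as R
from workcell import r
np.set_printoptions(precision=4,suppress=True)
def rot(o):
    o=np.array(o,float)
    return o if o.shape==(3,3) else (R.from_euler('xyz',o).as_matrix() if o.size==3 else R.from_quat(o).as_matrix())
def snap(n):
    s=r.get_state(); d=r.snapshot(n)
    T=np.eye(4)
    if n=='wrist':
        T[:3,:3]=rot(s['tool_rot']);T[:3,3]=s['position'];T=T@np.array(d['T_tool_cam'])
    else:
        T[:3,:3]=rot(d['orientation']);T[:3,3]=d['xyz']
    return d['frame'],np.array(d['mtx']),T
def cast(K,T,uv,z):
    d=T[:3,:3]@np.linalg.solve(K,[uv[0],uv[1],1]); p=T[:3,3]
    return p+d*(z-p[2])/d[2]
def proj(K,T,P):
    q=T[:3,:3].T@(np.array(P)-T[:3,3]); q=K@q; return q[:2]/q[2]
E
python3 - <<'E'
from h import *
s=r.get_state();print(s)
for n in('scene','side','wrist'):
    f,K,T=snap(n);cv2.imwrite(f'pics/{n}0.png',f);print(n,K,T);np.savez(f'{n}0.npz',f=f,K=K,T=T)
a=np.hstack([cv2.imread(f'pics/{n}0.png') for n in('scene','side')])
E
```

```text
{'t': 0.0, 'qpos': array([-1.247 ,  0.2388, -0.0142,  1.3192, -0.    ,  1.5708]), 'qvel': array([-0.0003,  0.0013,  0.0004, -0.0013, -0.0003, -0.0021]), 'effort': array([  0.    , -53.8776,  34.644 ,   0.0184,  -0.0001,   0.    ]), 'position': array([ 0.1669, -0.4974,  0.2497]), 'tool_rot': array([-3.1401,  0.    ,  0.3238]), 'force': array([-0.8346, -0.036 , -0.5964]), 'torque': array([-0.0502, -0.0335,  0.0338]), 'gripper_force': 0.0, 'gripper_width': 0.08519279395869635}
scene [[425.4196   0.     254.002 ]
 [  0.     425.4196 193.2227]
 [  0.       0.       1.    ]] [[-0.8733  0.4097 -0.2636  0.8742]
 [ 0.487   0.7503 -0.4471  0.574 ]
 [ 0.0146 -0.5188 -0.8548  1.0881]
 [ 0.      0.      0.      1.    ]]
side [[351.8792   0.     252.5951]
 [  0.     351.8792 189.6153]
 [  0.       0.       1.    ]] [[-0.8622 -0.3566  0.3599  0.22  ]
 [-0.5065  0.587  -0.6316  0.6495]
 [ 0.014  -0.7268 -0.6867  0.7381]
 [ 0.      0.      0.      1.    ]]
wrist [[285.9542   0.     255.1065]
 [  0.     285.9542 196.5998]
 [  0.       0.       1.    ]] [[ 0.319  -0.914  -0.2506  0.2313]
 [-0.9477 -0.3082 -0.0824 -0.4756]
 [-0.0019  0.2638 -0.9646  0.374 ]
 [ 0.      0.      0.      1.    ]]
```

View pics/scene0.png

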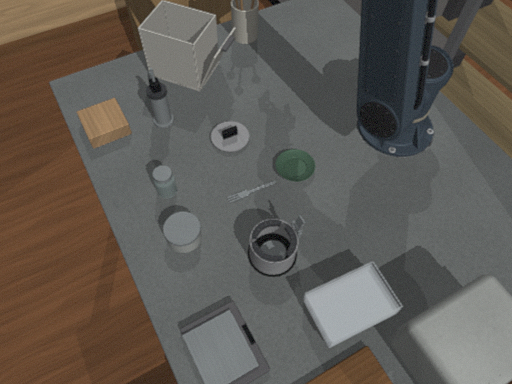

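View pics/side0.png

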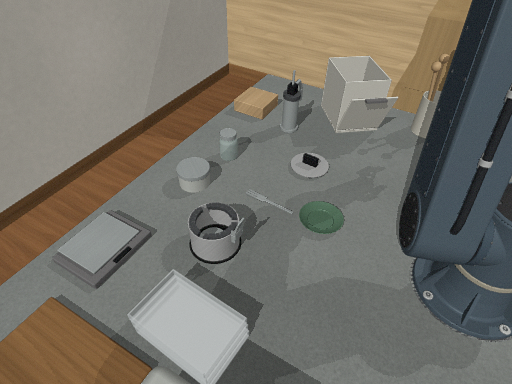

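Scene view: lid near (230,137) with its black knob, canister near (273,248) with the latch at (299,226). Side view: lid at (310,165), canister at (215,235), latch at (239,230). Next, an enlarged composite of both.

Run:
```python
from h import *
D={n:np.load(f'{n}0.npz') for n in('scene','side')}
def crop(n,u,v,w=50,h=37,k=8):
    return cv2.resize(D[n]['f'][v-h:v+h,u-w:u+w],(400,296),interpolation=cv2.INTER_CUBIC)
a=np.vstack([np.hstack([crop('scene',230,137),crop('scene',275,247)]),np.hstack([crop('side',310,165),crop('side',215,230)])])
cv2.imwrite('pics/c1.png',a)
for n,(u,v) in {'scene':(230,133),'side':(310,160)}.items():
    d=D[n];print(n,'lid',cast(d['K'],d['T'],(u,v),.025))
for n,(u,v) in {'scene':(273,240),'side':(213,220)}.items():
    d=D[n];print(n,'can',cast(d['K'],d['T'],(u,v),.1))
# knob: dark blob ; disc: bright blob
for n,(u,v) in {'scene':(230,133),'side':(310,162)}.items():
    d=D[n];g=cv2.cvtColor(d['f'],cv2.COLOR_BGR2GRAY)
    m=np.zeros_like(g);cv2.circle(m,(u,v),26,255,-1)
    for nm,b in(('knob',(g<50)),('disc',(g>135))):
        c,_=cv2.findContours(((b)&(m>0)).astype(np.uint8),cv2.RETR_EXTERNAL,cv2.CHAIN_APPROX_NONE)
        c=max(c,key=cv2.contourArea)
        e=cv2.fitEllipse(cv2.convexHull(c)); print(n,nm,cv2.contourArea(c),e,cv2.boundingRect(c),cast(d['K'],d['T'],e[0],.0105 if nm=='disc' else .03))
```

```text
scene lid [ 0.5041 -0.2153  0.025 ]
side lid [ 0.5052 -0.2242  0.025 ]
scene can [0.5949 0.2023 0.1   ]
side can [0.5821 0.2044 0.1   ]
scene knob 97.5 ((229.19049072265625, 132.0592041015625), (9.218092918395996, 17.65285301208496), 65.32435607910156) (222, 126, 15, 13) [ 0.5063 -0.2162  0.03  ]
scene disc 776.5 ((229.74087524414062, 135.7141571044922), (28.390727996826172, 36.42470932006836), 87.05949401855469) (212, 122, 37, 29) [ 0.505  -0.2166  0.0105]
side knob 119.5 ((310.41351318359375, 159.97354125976562), (10.490437507629395, 17.913000106811523), 112.26333618164062) (303, 154, 16, 13) [ 0.5021 -0.2189  0.03  ]
side disc 474.5 ((309.291259765625, 164.47254943847656), (24.145095825195312, 37.796607971191406), 97.6679916381836) (291, 153, 38, 24) [ 0.5035 -0.2191  0.0105]
```

View pics/c1.png

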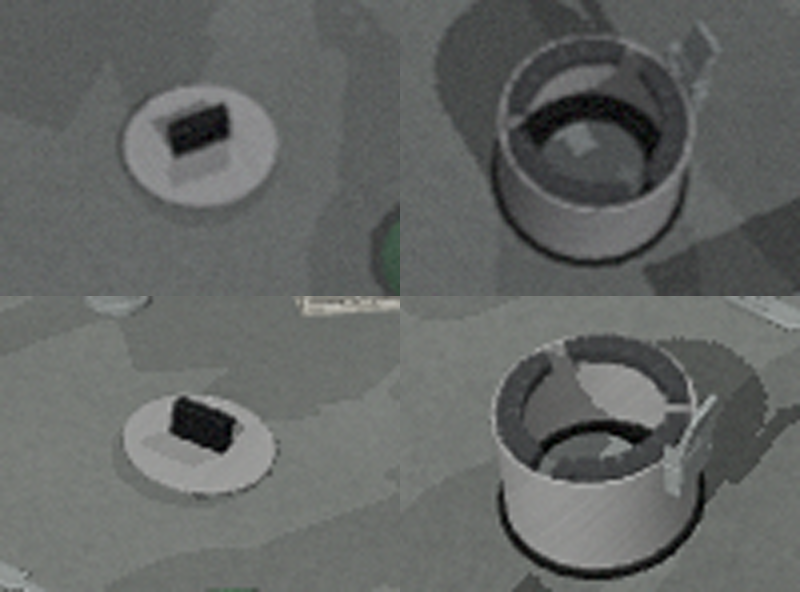

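The lid crop shows the knob's top edge running from about (168,127) to (230,103). The canister rim has bright notches at crop (515,122) and (630,60) in scene, and (680,407) and (555,350) in side. The latch leans outward on the robot side.

Run:
```python
from h import *
D={n:np.load(f'{n}0.npz') for n in('scene','side')}
C=lambda n,u,v,z:cast(D[n]['K'],D[n]['T'],(u,v),z)
def tri(a,b):
    A=[];B=[]
    for n,(u,v) in(('scene',a),('side',b)):
        T=D[n]['T'];d=T[:3,:3]@np.linalg.solve(D[n]['K'],[u,v,1]);d/=np.linalg.norm(d);P=np.eye(3)-np.outer(d,d);A.append(P);B.append(P@T[:3,3])
    return np.linalg.solve(sum(A),sum(B))
a=C('scene',180+168/4,100+127/4,.045);b=C('scene',180+230/4,100+103/4,.045);print('knob',a,b,np.arctan2(*(b-a)[1::-1]))
a=C('side',260+176/4,128+(400-296)/4,.045);b=C('side',260+236/4,128+(428-296)/4,.045);print(a,b,np.arctan2(*(b-a)[1::-1]))
print('rim tri',tri((274,240.75),(213.5,221.25)))
print('lid tri',tri((229.75,136.7),(309.5,165)))
cs=C('scene',274,240.75,.09);cd=C('side',213.5,221.25,.09);print(cs,cd)
for n,c,L in(('scene',cs,[(253.75,240.5),(282.5,225),(285,256.7),(298.5,218)]),('side',cd,[(235,220.75),(203.75,206.5),(201,234)])):
    for p in L:
        w=C(n,*p,.09)-c;print(n,p,np.hypot(*w[:2]),np.degrees(np.arctan2(w[1],w[0])))
s=r.get_state();t=np.array([.455,-.235,.25])-s['position'];M=rot(s['tool_rot']);print(M.T@t*1000)
```

```text
knob [ 0.5308 -0.2169  0.045 ] [ 0.4766 -0.2153  0.045 ] 3.1115101158667895
[ 0.5263 -0.2181  0.045 ] [ 0.4709 -0.2099  0.045 ] 2.9937237374501535
rim tri [0.5883 0.1974 0.0833]
lid tri [ 0.5039 -0.2186  0.0063]
[0.5909 0.2016 0.09  ] [0.5844 0.2001 0.09  ]
scene (253.75, 240.5) 0.052097626819558734 -29.531355762491863
scene (282.5, 225) 0.05120698725840607 -146.42342160770636
scene (285, 256.7) 0.05131828744773856 92.1621717794385
scene (298.5, 218) 0.09430659497805574 -164.186962220146
side (235, 220.75) 0.05249216779401551 -147.08348408989994
side (203.75, 206.5) 0.05732423278143549 -29.415686822376234
side (201, 234) 0.04810274257628818 87.40515348790349
[ 356.5873 -157.153    -0.004 ]
```

>>> step_arm(linear=[[30,-13,0],[30,-13,0],[30,-13,0],[30,-13,0],[30,-13,0],[30,-13,0],[30,-13,0],[30,-13,0],[30,-13,0],[30,-13,0],[30,-13,0],[27,-14,0],[0,0,0],[0,0,0]], twist=[0,0,0,0,0,0,0,0,0.1,0.1,0.1,0.1,0,0], grip=[85,85,85,85,85,85,85,85,85,85,85,85,85,85])

```text
t: 1.32
position: [0.4678, -0.2493, 0.2497]
tool_rot: [-3.141, 0.001, -0.073]
force: [-0.5, -0.0, -0.1]
gripper_width: 0.0852
gripper_force: 0.0
```

```bash
cat > m.py <<'E'
from h import *
f,K,T=snap('wrist');s=r.get_state();print(s['t'],s['position'],s['tool_rot'],s['qpos'])
cv2.imwrite('pics/w1.png',f)
print('expected lid px',proj(K,T,[.504,-.218,.045]))
g=cv2.cvtColor(f,cv2.COLOR_BGR2GRAY)
u,v=proj(K,T,[.504,-.218,.03]);m=np.zeros_like(g);cv2.circle(m,(int(u),int(v)),60,255,-1)
for nm,b,z in(('knob',g<50,.045),('disc',g>130,.013)):
    c,_=cv2.findContours((b&(m>0)).astype(np.uint8),cv2.RETR_EXTERNAL,cv2.CHAIN_APPROX_NONE)
    c=max(c,key=cv2.contourArea)[:,0].astype(float)
    P=np.float32([cast(K,T,p,z)[:2]*1000 for p in c]);q=cv2.minAreaRect(P);print(nm,len(c),q,c.min(0),c.max(0))
    if nm=='disc':print(cv2.fitEllipse(cv2.convexHull(P)))
E
python3 m.py
```

```text
1.3667 [ 0.4669 -0.2499  0.2498] [-3.1412  0.0013 -0.0734] [-0.4913  0.2471 -0.0026  1.3224 -0.0002  2.7237]
expected lid px [226.3914 148.8704]
knob 104 ((505.0884704589844, -218.04959106445312), (14.967677116394043, 48.724300384521484), 87.20578002929688) [219. 126.] [233. 169.]
disc 281 ((504.6887512207031, -216.31112670898438), (123.64198303222656, 121.9139633178711), 85.8880844116211) [178.  94.] [277. 193.]
((504.56243896484375, -216.33572387695312), (123.03070068359375, 123.3927230834961), 159.92758178710938)
```

View pics/w1.png

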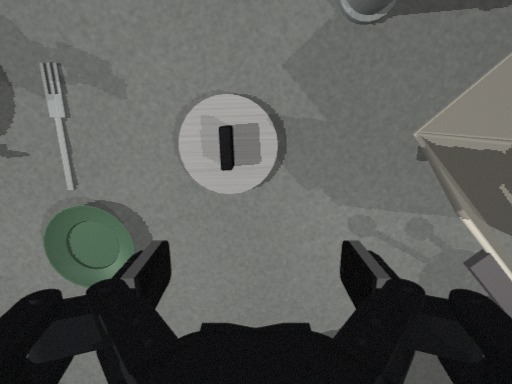

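The wrist view shows the lid disc centred near (228,144) and the knob at (226,148). The way down is clear.

>>> step_arm(linear=[[12,-12,30],[12,-12,30],[11,-11,30],[0,0,30],[0,0,30],[0,0,25],[0,0,20],[0,0,12],[0,0,6],[0,0,0],[0,0,0]], twist=[-0.02,0,0,0,0,0,0,0,0,0,0], grip=[85,85,85,85,85,85,85,85,85,85,85])

```text
t: 2.28
position: [0.5037, -0.2182, 0.0378]
tool_rot: [3.142, -0.0, -0.057]
force: [-1.1, -0.1, 0.2]
gripper_width: 0.0853
gripper_force: 0.0
```

>>> step_arm(linear=[[0,0,0],[0,0,0],[0,0,0],[0,0,0],[0,0,0],[0,0,0],[0,0,0],[0,0,0],[0,0,0],[0,0,0]], twist=[0,0,0,0,0,0,0,0,0,0], grip=[8,8,8,8,8,8,8,8,8,8], newtons=40)

```text
t: 3.12
position: [0.5042, -0.2175, 0.0376]
tool_rot: [-3.142, -0.0, -0.056]
force: [-0.8, 0.8, 5.6]
gripper_width: 0.0138
gripper_force: 39.4
```

>>> step_arm(linear=[[0,0,-10],[0,0,-25],[0,0,-35],[0,0,-35],[0,0,-35],[0,0,-35],[0,0,-35],[0,0,-30]], twist=[0,0,0,-0.09,-0.09,-0.09,-0.09,-0.09], grip=[8,8,8,8,8,8,8,8])

```text
t: 3.78
position: [0.5038, -0.2174, 0.2803]
tool_rot: [3.141, -0.001, 0.398]
force: [1.1, -0.2, -2.2]
gripper_width: 0.0135
gripper_force: 39.2
```

>>> step_arm(linear=[[5,-15,0],[7,-30,0],[8,-31,0],[8,-31,0],[8,-31,0],[8,-31,0],[8,-31,0],[8,-31,0],[8,-31,0],[8,-31,0],[7,-30,0],[4,-18,0],[0,-10,0],[0,0,0],[0,0,0]], twist=[0,0,0,0,0,0,0,0,0,0,0,0,0,0,0], grip=[8,8,8,8,8,8,8,8,8,8,8,8,8,8,8])

```text
t: 5.03
position: [0.4495, 0.1398, 0.2775]
tool_rot: [3.141, 0.0, 0.395]
force: [-0.0, -0.9, -1.2]
gripper_width: 0.0134
gripper_force: 39.4
```

Run:
```python
from h import *
f,K,T=snap('wrist');s=r.get_state();print(s['t'],s['position'],s['tool_rot'],s['qpos'],s['force'],s['gripper_width'])
np.savez('w2.npz',f=f,K=K,T=T);print(T)
g,Kc,Tc=snap('scene');np.savez('s2.npz',f=g,K=Kc,T=Tc)
cv2.imwrite('pics/w2.png',np.vstack([f,g])[:, :] if 0 else np.hstack([cv2.resize(f,(400,300)),cv2.resize(g,(400,300))]))
u,v=[int(x) for x in proj(K,T,[.588,.2,.09])];print(u,v)
cv2.imwrite('pics/w2.png',cv2.resize(f,(800,600)))
```

```text
5.0833 [0.4497 0.1393 0.2775] [3.1413 0.0001 0.3938] [ 0.3006  0.1369 -0.0729  1.361  -0.0003  3.0484] [ 0.4754 -0.1467 -0.7956] 0.01343343270420326
[[ 0.3855 -0.8899 -0.2437  0.5121]
 [-0.9227 -0.3719 -0.1015  0.1663]
 [-0.0003  0.264  -0.9645  0.4018]
 [ 0.      0.      0.      1.    ]]
253 30
```

View pics/w2.png

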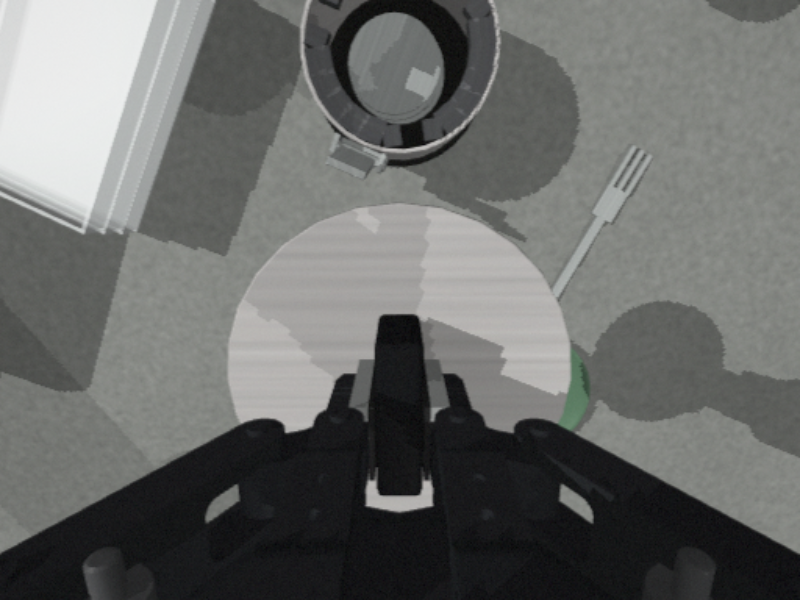

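The view shows the canister mouth at about (400,45) with rim edges at x=301 and x=498 and its bottom at y≈152. There is a dark gap at (408,134), the latch is at (352,158), and the lid hangs level in the grip.

Run:
```python
from h import *
from scipy.optimize import least_squares
d=np.load('w2.npz');f,K,T=d['f'],d['K'],d['T'];g=cv2.cvtColor(f,cv2.COLOR_BGR2GRAY).astype(float)
k=512/800
def fit(im,K,T,uv,lo,hi,angs):
    P=[]
    for a in angs:
        rr=np.arange(lo,hi,.5);x=uv[0]+rr*np.cos(a);y=uv[1]+rr*np.sin(a)
        ok=(y>1)&(x>1)&(y<382)
        if ok.sum()<15: continue
        v=cv2.remap(im.astype(np.float32),x[ok].astype(np.float32)[None],y[ok].astype(np.float32)[None],1)[0]
        i=np.argmax(v);
        if v[i]<110: continue
        P.append(cast(K,T,(x[ok][i],y[ok][i]),.09)[:2]*1000)
    P=np.array(P);s=least_squares(lambda p:np.hypot(*(P-p[:2]).T)-p[2],[588,200,63],loss='soft_l1',f_scale=.5)
    print(len(P),s.x,s.cost)
    return s.x
c=fit(g,K,T,(400*k,45*k),56,72,np.radians(np.r_[-20:45,130:200]))
# unwrap ring at r 48..57
for z in (.09,):
    row=[]
    for a in range(-180,180,4):
        v=[]
        for rad in (49,51,53,55):
            u=proj(K,T,[(c[0]+rad*np.cos(np.radians(a)))/1000,(c[1]+rad*np.sin(np.radians(a)))/1000,z])
            if 0<=u[1]<383:v.append(g[int(round(u[1])),int(round(u[0]))])
        row.append((a,int(np.mean(v)) if v else -1))
    print(row)
for p in((337,158),(376,165),(330,165),(380,158),(345,140),(385,155)):
    for z in(.0985,.131): print(p,z,cast(K,T,(p[0]*k,p[1]*k),z)*1000,end=' ')
    print()
```

```text
135 [589.0215 197.989   61.1396] 5.299696386862525
[(-180, 75), (-176, 76), (-172, 78), (-168, 74), (-164, 75), (-160, 80), (-156, 30), (-152, 18), (-148, 12), (-144, 16), (-140, 55), (-136, 76), (-132, 77), (-128, 74), (-124, 76), (-120, 76), (-116, 77), (-112, 81), (-108, 76), (-104, 77), (-100, 76), (-96, 88), (-92, 75), (-88, 76), (-84, 77), (-80, 76), (-76, 75), (-72, 76), (-68, 75), (-64, 76), (-60, 75), (-56, 75), (-52, 75), (-48, 75), (-44, 74), (-40, 76), (-36, -1), (-32, -1), (-28, -1), (-24, -1), (-20, -1), (-16, -1), (-12, -1), (-8, -1), (-4, -1), (0, -1), (4, -1), (8, -1), (12, -1), (16, -1), (20, -1), (24, -1), (28, -1), (32, -1), (36, -1), (40, -1), (44, -1), (48, -1), (52, -1), (56, -1), (60, -1), (64, -1), (68, -1), (72, -1), (76, -1), (80, -1), (84, 32), (88, 89), (92, 89), (96, 84), (100, 73), (104, 68), (108, 71), (112, 65), (116, 69), (120, 68), (124, 70), (128, 76), (132, 69), (136, 70), (140, 70), (144, 82), (148, 70), (152, 69), (156, 70), (160, 79), (164, 70), (168, 75), (172, 78), (176, 81)]
(337, 158) 0.0985 [512.2057 209.4297  98.5   ] (337, 158) 0.131 [512.1979 204.8024 131.    ] 
(376, 165) 0.0985 [517.9068 184.6191  98.5   ] (376, 165) 0.131 [517.288  182.6507 131.    ] 
(330, 165) 0.0985 [506.4263 212.096   98.5   ] (330, 165) 0.131 [507.0378 207.183  131.    ] 
(380, 158) 0.0985 [522.8951 183.8458  98.5   ] (380, 158) 0.131 [521.7417 181.9603 131.    ] 
(345, 140) 0.0985 [524.3994 208.5591  98.5   ] (345, 140) 0.131 [523.0848 204.0251 131.    ] 
(385, 155) 0.0985 [525.8364 181.5647  98.5   ] (385, 155) 0.131 [524.3678 179.9236 131.    ]
```

>>> step_arm(linear=[[15,0,0],[30,0,0],[35,0,0],[35,0,0],[25,-1,0],[11,0,0],[0,0,20],[0,0,30],[0,0,30],[0,0,25],[0,0,15],[0,0,10],[0,0,5],[0,0,0],[0,0,0]], twist=[0,0,0,0,0,0,-0.05,-0.05,-0.047,0,0,0,0,0,0], grip=[8,8,8,8,8,8,8,8,8,8,8,8,8,8,8])

```text
t: 6.38
position: [0.5894, 0.1985, 0.1432]
tool_rot: [3.141, -0.001, 0.54]
force: [0.4, 0.3, -1.5]
gripper_width: 0.0133
gripper_force: 39.4
```

>>> step_arm(linear=[[0,0,6],[0,0,5],[0,0,2],[0,0,1],[0,0,1],[0,0,1],[0,0,0],[0,0,0]], twist=[0,0,0,0,0,0,0,0], grip=[8,8,8,8,8,8,8,8])

```text
t: 7.05
position: [0.5887, 0.1989, 0.1276]
tool_rot: [3.142, -0.001, 0.541]
force: [-2.9, -1.0, 7.3]
gripper_width: 0.0134
gripper_force: 40.7
```

>>> step_arm(linear=[[0,0,0],[0,0,0],[0,0,0],[0,0,0]], twist=[0.03,0.03,0.03,0], grip=[8,8,8,8])

```text
t: 7.38
position: [0.5895, 0.1991, 0.1276]
tool_rot: [3.141, -0.002, 0.449]
force: [0.1, -0.6, 6.3]
gripper_width: 0.0136
gripper_force: 40.4
```

>>> step_arm(linear=[[0,0,0],[0,0,0],[0,0,0],[0,0,0],[0,0,0],[0,0,0],[0,0,0]], twist=[-0.03,-0.03,-0.03,-0.03,-0.03,-0.03,0], grip=[8,8,8,8,8,8,8])

```text
t: 7.97
position: [0.5896, 0.1992, 0.1276]
tool_rot: [3.141, -0.002, 0.633]
force: [-0.9, 0.4, 5.3]
gripper_width: 0.0135
gripper_force: 40.4
```

>>> step_arm(linear=[[0,0,0],[0,0,0],[0,0,0],[0,0,0],[0,0,0],[0,0,0],[0,0,0],[0,0,0],[0,0,0],[0,0,0]], twist=[-0.1,-0.1,-0.1,-0.1,-0.1,-0.1,-0.1,-0.1,-0.08,0], grip=[8,8,8,8,8,8,8,8,8,8])

```text
t: 8.8
position: [0.5896, 0.1992, 0.1275]
tool_rot: [3.139, -0.001, 1.515]
force: [0.0, -0.8, 6.0]
gripper_width: 0.0134
gripper_force: 40.6
```

>>> step_arm(linear=[[0,0,0],[0,0,0],[0,0,0],[0,0,0]], twist=[-0.03,-0.03,-0.02,0], grip=[8,8,8,8])

```text
t: 9.13
position: [0.5886, 0.1988, 0.1262]
tool_rot: [-3.141, 0.0, 1.59]
force: [0.5, 0.2, -1.6]
gripper_width: 0.0133
gripper_force: 39.4
```

The support force has gone at yaw 1.59, so the lugs are in the notches. I'll lower the lid.

>>> step_arm(linear=[[0,0,1.5],[0,0,1.5],[0,0,1.5],[0,0,1.2],[0,0,0.7],[0,0,0.5],[0,0,0]], twist=[0,0,0,0,0,0,0], grip=[8,8,8,8,8,8,8])

```text
t: 9.72
position: [0.5886, 0.1988, 0.1196]
tool_rot: [-3.141, -0.0, 1.591]
force: [-1.5, -0.8, 3.0]
gripper_width: 0.0134
gripper_force: 39.9
```

>>> step_arm(linear=[[0,0,0],[0,0,0],[0,0,0],[0,0,0],[0,0,-5],[0,0,-15],[0,0,-30],[0,0,-40],[0,0,-40],[0,0,-30],[0,0,0]], twist=[0,0,0,0,0,0,0,0,0,0,0], grip=[36,36,36,36,36,36,36,36,20,0,0])

```text
t: 10.63
position: [0.5907, 0.1995, 0.2869]
tool_rot: [3.132, -0.003, 1.591]
force: [0.1, 0.5, 0.2]
gripper_width: 0.0002
gripper_force: 0.0
```

Run:
```python
from h import *
s=r.get_state();print(s['t'],s['position'],s['tool_rot'],s['qpos'],s['gripper_width'],s['force'])
o=[]
for n,u,v in(('scene',275,240),('side',215,225)):
    f,K,T=snap(n);np.savez(n+'3.npz',f=f,K=K,T=T);o.append(cv2.resize(f[v-50:v+50,u-50:u+50],(400,400),interpolation=cv2.INTER_CUBIC))
cv2.imwrite('pics/c3.png',np.hstack(o))
```

```text
10.6333 [0.5907 0.1995 0.2869] [ 3.1318 -0.0032  1.5909] [0.3256 0.3987 0.3127 1.4746 0.0001 1.8764] 0.00017933816462923496 [0.1492 0.4759 0.2297]
```

View pics/c3.png

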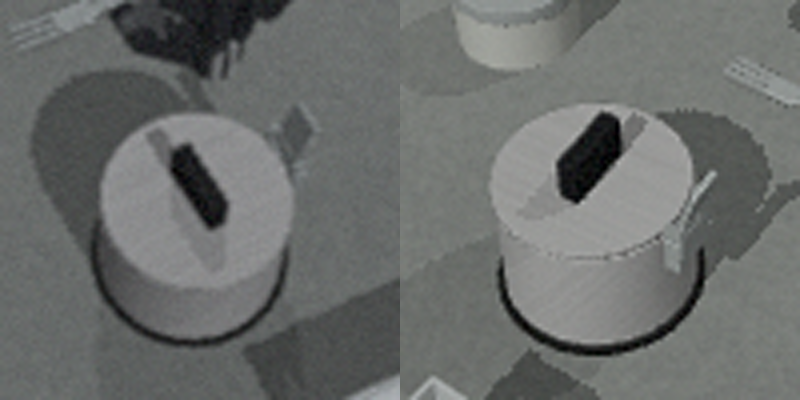

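The lid lies flush and level on the rim in both views. The latch tip is at scene crop (308,115) and side crop (712,173), with its hinge near (290,150) and (690,215).

Run:
```python
from h import *
D={n:np.load(f'{n}3.npz') for n in('scene','side')}
def tri(a,b):
    A=[];B=[]
    for n,(u,v) in(('scene',a),('side',b)):
        T=D[n]['T'];d=T[:3,:3]@np.linalg.solve(D[n]['K'],[u,v,1]);d/=np.linalg.norm(d);P=np.eye(3)-np.outer(d,d);A.append(P);B.append(P@T[:3,3])
    return np.linalg.solve(sum(A),sum(B))
print(tri((302,218.75),(243,218.2)),tri((297.5,227.5),(237.5,228.75)))
d=D['scene']
for p in((299.5,215.75),(304.5,222),(291.5,225),(299,231)):print(cast(d['K'],d['T'],p,.131),cast(d['K'],d['T'],p,.0985))
```

```text
[0.5075 0.1945 0.1345] [0.5186 0.1982 0.0969]
[0.5098 0.1879 0.131 ] [0.4975 0.1748 0.0985]
[0.5083 0.2092 0.131 ] [0.4959 0.1968 0.0985]
[0.5417 0.2006 0.131 ] [0.5304 0.1879 0.0985]
[0.5341 0.224  0.131 ] [0.5226 0.2121 0.0985]
```

>>> step_arm(linear=[[0,-20,0],[0,-30,0],[0,-35,0],[0,-25,0],[0,-8,0],[0,0,30],[0,0,35],[0,0,35],[0,0,30],[0,0,15],[0,0,5],[0,0,0],[0,0,0]], twist=[0,0,0,0,0,0,0,0,0,0,0,0,0], grip=[0,0,0,0,0,0,0,0,0,0,0,0,0])

```text
t: 11.82
position: [0.4712, 0.1966, 0.1297]
tool_rot: [-3.142, -0.0, 1.591]
force: [-0.6, 0.8, -0.2]
gripper_width: 0.0003
gripper_force: 0.0
```

>>> step_arm(linear=[[0,8,0],[0,8,0],[0,8,0],[0,8,0],[0,8,0],[0,8,0],[0,8,0],[0,4,0],[0,0,0]], twist=[0,0,0,0,0,0,0,0,0], grip=[0,0,0,0,0,0,0,0,0])

```text
t: 12.57
position: [0.5322, 0.1977, 0.1293]
tool_rot: [3.141, -0.0, 1.59]
force: [-0.9, 0.4, 0.1]
gripper_width: 0.0001
gripper_force: 0.0
```

>>> step_arm(linear=[[0,4,0],[0,3,0],[0,0,2],[0,0,2],[0,0,1.5],[0,0,1],[0,0,1],[0,0,0]], twist=[0,0,0,0,0,0,0,0], grip=[0,0,0,0,0,0,0,0])

```text
t: 13.23
position: [0.5378, 0.1978, 0.1218]
tool_rot: [-3.142, -0.0, 1.591]
force: [0.5, -0.3, 0.2]
gripper_width: 0.0002
gripper_force: 0.2
```

Run:
```python
from h import *
s=r.get_state();print(s['position'],s['force'])
o=[]
for n,u,v in(('scene',275,230),('side',215,220)):
    f,K,T=snap(n);o.append(cv2.resize(f[v-50:v+50,u-50:u+50],(400,400),interpolation=cv2.INTER_CUBIC))
cv2.imwrite('pics/c4.png',np.hstack(o))
```

```text
[0.5378 0.1978 0.1218] [ 0.5232 -0.3178  0.214 ]
```

View pics/c4.png

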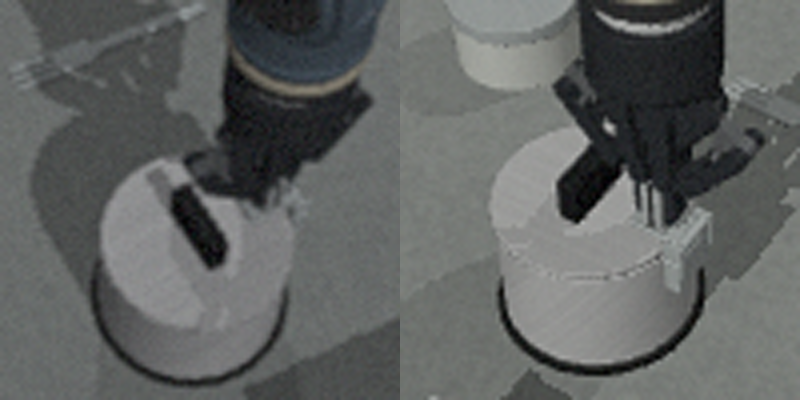

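Side view: the tab is folded nearly level under the fingertips at about (680,230). I'll press it the last bit.

>>> step_arm(linear=[[0,0,0.8],[0,0,0.7],[0,0,0.5],[0,0,0]], twist=[0,0,0,0], grip=[0,0,0,0])

```text
t: 13.67
position: [0.5378, 0.1978, 0.1201]
tool_rot: [3.141, -0.0, 1.591]
force: [0.5, 0.2, 3.4]
gripper_width: 0.0
gripper_force: 1.3
```

>>> step_arm(linear=[[0,0,0.5],[0,0,0.5],[0,0,0]], twist=[0,0,0], grip=[0,0,0])

```text
t: 13.92
position: [0.5378, 0.1978, 0.1199]
tool_rot: [3.141, -0.0, 1.591]
force: [-2.9, -1.4, 10.4]
gripper_width: -0.0
gripper_force: 5.5
```

>>> step_arm(linear=[[0,0,-5],[0,0,-20],[0,0,-40],[0,0,-40],[0,0,-30],[0,-30,0],[0,-30,0],[0,-30,0],[0,0,0],[0,0,0]], twist=[0,0,0,0,0,0,0,0,0,0], grip=[0,0,0,0,0,0,0,0,0,0])

```text
t: 14.75
position: [0.4468, 0.196, 0.2545]
tool_rot: [3.141, -0.0, 1.592]
force: [0.9, -0.3, 0.3]
gripper_width: -0.0004
gripper_force: 0.0
```

Run:
```python
from h import *
s=r.get_state();print(s['position'],s['force'])
o=[]
for n,u,v in(('scene',275,240),('side',215,225)):
    f,K,T=snap(n);o.append(cv2.resize(f[v-40:v+40,u-40:u+40],(400,400),interpolation=cv2.INTER_CUBIC))
cv2.imwrite('pics/c5.png',np.hstack(o))
```

```text
[0.4468 0.196  0.2545] [ 0.8509 -0.2925  0.3445]
```

View pics/c5.png

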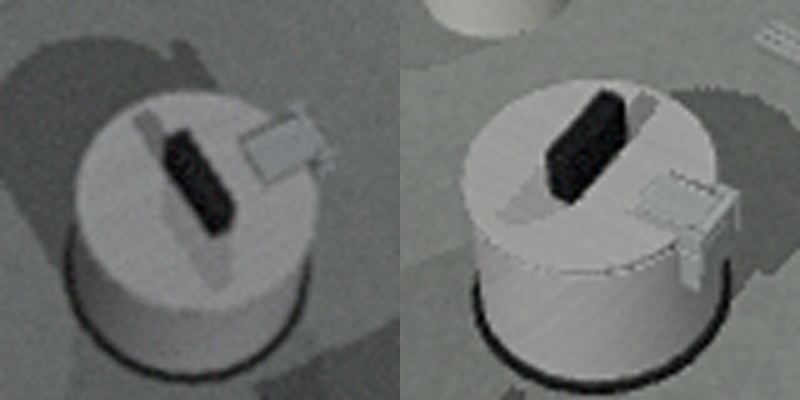

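The latch lies flat over the edge of the level lid (side crop around (685,200)), with its stop felt at 10 N. The arm is clear.

```bash
python3 -c "from workcell import r; print(r.finish_job())"
```

```text
the job is handed in; nothing more can be done
None
```

The lid is seated level with its lugs in the notches and the latch is folded down over its edge; the highest force I read was about 10 N, and the job was handed in at about 15 s with the arm clear.

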